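Sweep counted ear drops into the counting tray's trough and shut its cover

ROBOT

A 6-joint arm with a two-finger parallel gripper is mounted at the origin on the work surface; the furniture and walls round the work are solid. World frame = base frame: x ahead of the robot, y to its left, z up, the work surface at z = 0. Lengths are in m, angles in rad, forces in N, time in s.
With the tool pointing down it reaches from about 0.225 to 0.725 m from the base axis. Payload 3.1 kg.
Tool frame: the origin (TCP) lies between the finger pads; the fingertips stand 25 mm ahead of it and the grasp point (between the pads) lies 6 mm ahead of it (robot.tips_ahead is the distance from the TCP to the fingertips, in m); z points along the fingers, y is the line along which they close (so a half turn about z gives the same grasp; the last joint's range is limited). The gripper opens to 85 mm and grips with 20 to 120 N. Pads are 22 mm wide; open, the fingers measure 114 mm over their backs; the gripper's body (76 mm by 85 mm) begins 54 mm behind the grasp point. The pads swing forward as they close: fully open they stand 13 mm farther back than shut.
Start: joints at [-1.34, 0.048, 0.099, 1.622, 0, 1.443], TCP at [0.184, -0.492, 0.223] pointing down, gripper open.
Joint ranges: [-2.91, 2.91], [-0.99, 1.94], [-1.21, 1.42], [-2.12, 2.29], [-1.49, 1.47], [-3.14, 3.14]. Speed limits (rad/s): [2.79, 2.79, 3.14, 3.14, 3.14, 3.14].

INTERFACE

Orientations are given as a rotation vector (axis times angle).
In Python, from plant import robot gives the robot as it stands.
- The arm moves only by the tool carry_out, never from a script. Its argument "steps" is a list that holds one entry, the list of rows, each a list of 5 numbers: the closure, from 0 (fully open) to 1 (shut), then the shift along the tool's x, y, z in units of 25 mm (1.0 is 25 mm), then the turn about the tool's z in units of 8 degrees (1.0 is 8 degrees). In form: [[[jaw, tx, ty, tz, turn], ...]]. A call has 1 to 20 rows; each row is the pose to reach, as a shift and turn from the pose commanded when the call began, along the tool's axes at that moment; what a row does not reach only later rows make up. A row lasts 1/10 s, in which the tool goes at most 50 mm and 8.59 degrees, less where a joint would pass 70% of its speed; a pose out of reach is approached as far as the arm can. A call with a gripper value outside its range is refused whole. The fingers move at their own pace and stop on an object; "grip_force" is the grip in N (left out, the last holds). Time passes only in rows, so rows that repeat a pose let the fingers close. It gives the time, the measured TCP pose, the force, the opening and the grip force at its end, in the units of the state.
- robot.observe(): the state, without advancing time (a new reading comes with each control period).
- robot.camera(name): name is "scene" or "side" or "wrist"; returns the picture (384x512x3 uint8, red, green, blue); there is no depth.
- robot.camera_params(name): a dict with "K" (3x3 intrinsics, pixels), "R" (3x3) and "t" (3): a world point X has camera coordinates R X + t. Camera axes: x right, y down, z forward; pixel columns grow to the right and rows downward; lengths in m; the calibration is good to about 2 mm. The wrist camera is an equidistant fisheye: a pixel r from the principal point sees the ray r / f radians off the axis. A picture is of the moment at which its call begins: read the wrist's pose just before it. camera_params takes no time and is no camera call; for the wrist camera it gives the pose at the moment of the call.
- robot.sign_off(): hands the job in; it is judged then, once.
The state is a dict: "time": time; "joints": joint angles; "joint_velocities": joint speeds; "joint_torque": joint torques, N m; "ee_pos": TCP position; "ee_rot": TCP orientation; "ft_force": force on the tool from outside, world axes, zero at the start; "moment": the same for the moment, N m; "gripper_width": finger opening in m; "grip_force": force on a finger pad.
Only numpy, scipy, OpenCV 4.12 (cv2) and the standard library are available. Lean on these libraries where they do the work, as an engineer would, in place of code of your own. Each camera call takes 0.05 s, during which the arm holds its last target. There are 200 camera calls.

TASK

Two pairs of ear drops have been counted out on the white counting tray. With the fingertips sweep all four across the platform and over its open edge into the trough, without picking any of them up; then push the trough's blue cover over and press it fully shut, so that the four are kept in. Leave the red spool, the tin, the bead tube and the tweezers beside the tray where they are.

Things in the scene. Friction and masses are not known exactly. Their poses are not given: they have to be found in the camera images.
- tray: White counting tray, 160 x 225 mm, held by broad rubber feet: it does not move. Origin: on the bench under its middle, z up; x runs along the trough, -y points from the platform to the trough. A rim 4 mm thick, its top 38 mm above the bench, stands round the platform on three sides (x = -70, x = 70 and y = 107 mm)
- platform (a point): Centre of the flat platform's top (tray frame x 0, y 28.5, z 26 mm); axes as the tray's. Inside its rims the platform spans tray x -70..70, y -50..107 mm; the rims rise 12 mm above it; the side y = -50 has no rim and is the edge to the trough
- lip (a point): Middle of the platform's open edge, over which the drops fall into the trough (tray frame x 0, y -50 mm, 26 mm above the bench); axes as the tray's
- trough (a point): Centre of the trough's floor (tray frame x 0, y -78, z 4 mm); axes as the tray's. The trough spans tray x -70..70, y -106..-50 mm, 22 mm deep below the platform; its outer wall is 4 mm thick with its top 25 mm above the bench
- cover (a joint): Hinge of the blue cover (plate 137 x 66 x 3 mm, no catch). Hinge line along tray x at tray y -112, z 27.5 mm, outside the trough. 0 rad = shut, flat over the trough, free edge 4 mm past its lip over the platform; 1.57 = upright; grows opening away from the platform, stop at 1.95; starts at 1.55 to 1.9. Friction hinge: stays where left, moves with about 0.6 N at the free edge
- cover_edge (a point): Middle of the cover's free edge, on its outer face (the face that looks up when shut); 66 mm from the hinge line
- drop_1: Ear drop: black leaf (24 x 10 mm, 3 mm thick) with a thin wire hook, white pearl on top; 25 x 16 x 10 mm high over all, 10 to 16 g, loose, lying flat on the platform at the start, turned any way. Origin: underside, middle of the whole outline; z up
- drop_2: Ear drop: black leaf (24 x 10 mm, 3 mm thick) with a thin wire hook, white pearl on top; 25 x 16 x 10 mm high over all, 10 to 16 g, loose, lying flat on the platform at the start, turned any way. Origin: underside, middle of the whole outline; z up
- drop_3: Ear drop: black leaf (24 x 10 mm, 3 mm thick) with a thin wire hook, white pearl on top; 25 x 16 x 10 mm high over all, 10 to 16 g, loose, lying flat on the platform at the start, turned any way. Origin: underside, middle of the whole outline; z up
- drop_4: Ear drop: black leaf (24 x 10 mm, 3 mm thick) with a thin wire hook, white pearl on top; 25 x 16 x 10 mm high over all, 10 to 16 g, loose, lying flat on the platform at the start, turned any way. Origin: underside, middle of the whole outline; z up
- spool_red: Spool of red thread, 36 mm diameter, 40 mm high, standing on the bench beside the tray; leave alone. Origin: centre of its foot
- tin: Round aluminium tin, 42 mm diameter, 18 mm high, lying on the bench beside the tray; leave alone. Origin: centre of its underside
- bead_tube: Clear bead tube with a cap, 16 mm diameter, 62 mm high, standing on the bench beside the tray; leave alone. Origin: centre of its foot
- tweezers: Bright steel tweezers, 12 x 127 x 8 mm, lying on the bench beside the tray; leave alone. Origin: under their middle; they lie along their y

How it is judged:
By the outcome, as a careful person would: the job done as asked, in the order asked, and still so for the second after the job is handed in, with the robot touching nothing.
It also fails if it takes over 51 s, if anything falls off the work surface, if the arm or the gripper's body presses on something with over 40 N, if the wrist force passes 120 N, or if a joint passes its speed limit or range.

## Working session

There is one attempt and no reset: what is moved stays moved. The work goes in short steps, Python scripts to look and compute and a tool call to move; the robot and the scene stay as the last step left them, time stands still between calls to the robot, and variables do not carry over. Pictures are saved under pics/ and viewed, at most 10 in all, crops included, and the job is handed in when it is done.

Besides the shell and the picture viewer there is one more tool, called after "Emit:" as name(argument=value, ...) on one line, values as JSON. carry_out: Moves the arm, as the interface text tells. Its arguments: {"type":"object","properties":{"steps":{"type":"array"},"grip_force":{"type":"number"}},"required":["steps"]}

```bash
mkdir -p pics; ls; python3 - <<'E'
from plant import robot
import cv2,numpy as np
s=robot.observe(); print(s['time'],s['ee_pos'],s['ee_rot'],s['gripper_width'])
ims=[robot.camera(n) for n in("scene","side")]
for n,i in zip(("scene","side"),ims):
    cv2.imwrite(f'pics/{n}0.png',cv2.resize(i[...,::-1],(800,600),interpolation=cv2.INTER_CUBIC)); np.save(n+'0.npy',i)
    p=robot.camera_params(n); print(n,p['K'].tolist() if hasattr(p['K'],'tolist') else p['K'],(-np.array(p['R']).T@np.array(p['t'])).round(3),np.array(p['R']).round(3).tolist())
E
```

```text
pics
0.0 [ 0.1841744  -0.49093686  0.22167686] [-3.08879054e+00 -5.60085441e-01  2.27780966e-04] 0.08536610824346959
scene [[387.35693267158337, 0.0, 260.31996018106474], [0.0, 387.35693267158337, 193.77281145005503], [0.0, 0.0, 1.0]] [ 0.017 -0.34   0.616] [[0.523, -0.852, -0.009], [-0.566, -0.34, -0.752], [0.638, 0.398, -0.66]]
side [[415.9923238960472, 0.0, 257.6760384338336], [0.0, 415.9923238960472, 191.62326507494757], [0.0, 0.0, 1.0]] [0.148 0.627 0.453] [[-0.845, -0.534, 0.016], [-0.255, 0.377, -0.89], [0.47, -0.757, -0.455]]
```

View pics/scene0.png

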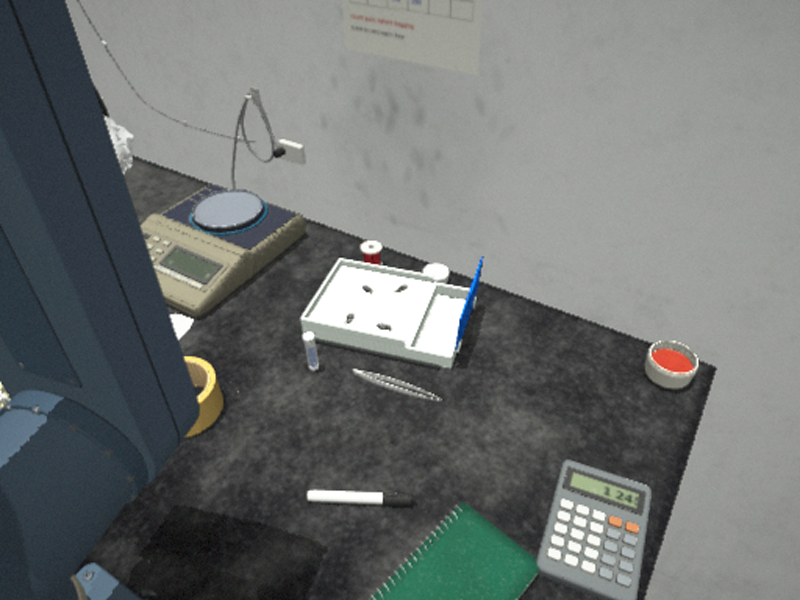

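View pics/side0.png

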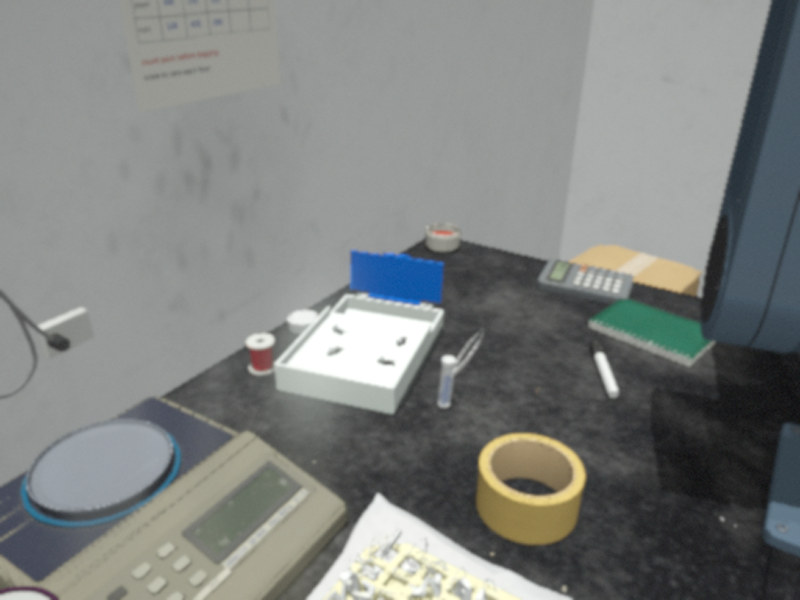

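The scene view shows the tray with its back-rim corners at about (341,260) and (303,322), and the near trough corner at about (452,362). The drops are at (367,289), (402,288), (350,318) and (384,326), and the blue cover stands upright at (470,305). The side view shows the same layout, with the tube and tweezers on the near side and the spool and tin on the wall side.

```bash
cat > h.py <<'E'
import numpy as np,cv2
from plant import robot
from scipy.spatial.transform import Rotation as Ro
def ray(n,px,p=None):
    p=p or robot.camera_params(n);K,R,t=[np.array(p[k]) for k in'KRt']
    x=(px[0]-K[0,2])/K[0,0];y=(px[1]-K[1,2])/K[1,1]
    if n=='wrist':
        r=np.hypot(x,y);s=np.sin(r)/max(r,1e-9);d=np.array([x*s,y*s,np.cos(r)])
    else:d=np.array([x,y,1.])
    return -R.T@t,R.T@d
def on(n,px,z,p=None):
    c,d=ray(n,px,p);return c+d*(z-c[2])/d[2]
def px(n,X,p=None):
    p=p or robot.camera_params(n);K,R,t=[np.array(p[k]) for k in'KRt']
    c=R@np.array(X)+t
    if n=='wrist':
        h=np.hypot(c[0],c[1]);a=np.arctan2(h,c[2]);q=c[:2]/max(h,1e-9)*a
    else:q=c[:2]/c[2]
    return q*K[0,0]+K[:2,2]
E
python3 - <<'E'
from h import *
k=.64
for n,l in {'scene':[(341,260,.038),(303,322,.038),(410,352,.038),(452,358,.025),(367,289,.029),(402,288,.029),(350,318,.029),(384,326,.029),(460,346,.0275),(312,370,0),(354,371,0.004),(440,400,0.004)],'side':[(280,362,.038),(390,385,.038),(443,306,.038),(338,330,.029),(401,341,.029),(335,351,.029),(386,361,.029)]}.items():
  for u,v,z in l: print(n,(u,v),on(n,(u*k,v*k),z).round(4))
E
```

```text
scene (341, 260) [0.6099 0.1513 0.038 ]
scene (303, 322) [0.4666 0.1122 0.038 ]
scene (410, 352) [ 0.4941 -0.0465  0.038 ]
scene (452, 358) [ 0.5243 -0.0939  0.025 ]
scene (367, 289) [0.5808 0.0824 0.029 ]
scene (402, 288) [0.61   0.0382 0.029 ]
scene (350, 318) [0.5149 0.0667 0.029 ]
scene (384, 326) [0.526  0.0159 0.029 ]
scene (460, 346) [ 0.5476 -0.0936  0.0275]
scene (312, 370) [0.4267 0.0702 0.    ]
scene (354, 371) [0.4522 0.0174 0.004 ]
scene (440, 400) [ 0.4685 -0.1073  0.004 ]
side (280, 362) [0.6096 0.1546 0.038 ]
side (390, 385) [0.4761 0.1226 0.038 ]
side (443, 306) [ 0.5197 -0.0769  0.038 ]
side (338, 330) [0.6089 0.0442 0.029 ]
side (401, 341) [0.5253 0.022  0.029 ]
side (335, 351) [0.5802 0.0879 0.029 ]
side (386, 361) [0.5151 0.072  0.029 ]
```

```bash
cat >> h.py <<'E'
import json,os
A=np.radians(15);C=np.array([.567,.027])
if os.path.exists('tray.json'):
    j=json.load(open('tray.json'));A=j[0];C=np.array(j[1:])
T=lambda:np.array([[np.cos(A),-np.sin(A)],[np.sin(A),np.cos(A)]])
tw=lambda q:C+T()@np.array(q[:2])
wt=lambda w:T().T@(np.array(w[:2])-C)
def go(pos,s=None):
    "units shift in tool axes to world pos"
    s=s or robot.observe();R=Ro.from_rotvec(s['ee_rot']).as_matrix()
    return (R.T@(np.array(pos)-s['ee_pos'])/.025).round(2)
E
python3 - <<'E'
from h import *
s=robot.observe();R=Ro.from_rotvec(s['ee_rot']).as_matrix();print(R.round(3),robot.tips_ahead)
a=np.arctan2(R[1,1],R[0,1]);d=(A-a+np.pi/2)%np.pi-np.pi/2
print('turn about tool z units',-np.degrees(d)/8, go([*tw([0,20]),.2]))
for n,l in {'scene':[(.5808,.0824),(.61,.0382),(.5149,.0667),(.526,.0159)],'side':[(.6089,.0442),(.5253,.022),(.5802,.0879),(.5151,.072)]}.items(): print(n,[(wt(q)*1000).round(0).tolist() for q in l])
p=robot.camera_params('wrist');print(np.array(p['K'])[0],R.T@(-np.array(p['R']).T@np.array(p['t'])-s['ee_pos']),(np.array(p['R'])@R).round(2))
E
```

```text
[[ 0.936  0.351 -0.   ]
 [ 0.351 -0.936  0.002]
 [ 0.    -0.002 -1.   ]] 0.025
turn about tool z units -10.55560942740689 [  99.05 -810.26    2.64]
scene [[28.0, 50.0], [44.0, -0.0], [-40.0, 52.0], [-42.0, -0.0]]
side [[45.0, 6.0], [-42.0, 6.0], [29.0, 55.0], [-38.0, 57.0]]
[297.31863964   0.         256.95996556] [ 0.07118998 -0.000319   -0.15036706] [[-0.    1.   -0.  ]
 [-0.96 -0.   -0.28]
 [-0.28 -0.    0.96]]
```

```bash
python3 - <<'E'
from h import *
print(go([*tw([0,.01]),.2]))
E
```

```text
[ 21.65 -14.42   0.91]
```

Emit:
carry_out(steps=[[[1, 1.6, -1.1, 0.1, -0.8], [1, 3.2, -2.2, 0.2, -1.6], [1, 4.8, -3.3, 0.3, -2.4], [1, 6.4, -4.4, 0.4, -3.2], [1, 8, -5.5, 0.5, -4], [1, 9.6, -6.6, 0.6, -4.8], [1, 11.2, -7.6, 0.6, -5.6], [1, 12.8, -8.6, 0.7, -6.4], [1, 14.4, -9.7, 0.8, -7.2], [1, 16, -10.7, 0.9, -8], [1, 17.6, -11.8, 0.9, -8.8], [1, 19.2, -12.8, 0.9, -9.6], [1, 20.6, -13.7, 0.9, -10.5], [1, 21.65, -14.4, 0.9, -10.5], [1, 21.65, -14.4, 0.9, -10.5], [1, 21.65, -14.4, 0.9, -10.5]]], grip_force=40)

```text
time: 1.7
ee_pos: [0.5642, 0.036, 0.1994]
ee_rot: [-1.919, -2.485, 0.003]
ft_force: [-0.3, -0.4, 0.5]
gripper_width: -0.0002
grip_force: 0.0
```

```bash
python3 - <<'E'
from h import *
s=robot.observe();R=Ro.from_rotvec(s['ee_rot']).as_matrix();print(s['time'],s['ee_pos'],R.round(3),s['gripper_width'],s['joints'])
p=robot.camera_params('wrist');i=robot.camera('wrist');np.save('w1.npy',i)
json.dump({k:np.array(v).tolist() for k,v in p.items() if k in'KRt'},open('w1.json','w'))
cv2.imwrite('pics/w1.png',cv2.resize(i[...,::-1],(800,600),interpolation=cv2.INTER_CUBIC))
E
```

```text
1.7 [0.56423674 0.03596257 0.19942252] [[-0.253  0.968 -0.002]
 [ 0.968  0.253 -0.001]
 [ 0.    -0.002 -1.   ]] -0.0002475444937697769 [-5.45928527e-02  1.52133296e-01  1.64651908e-01  1.58557418e+00
 -6.27159632e-04  1.26074164e+00]
```

View pics/w1.png

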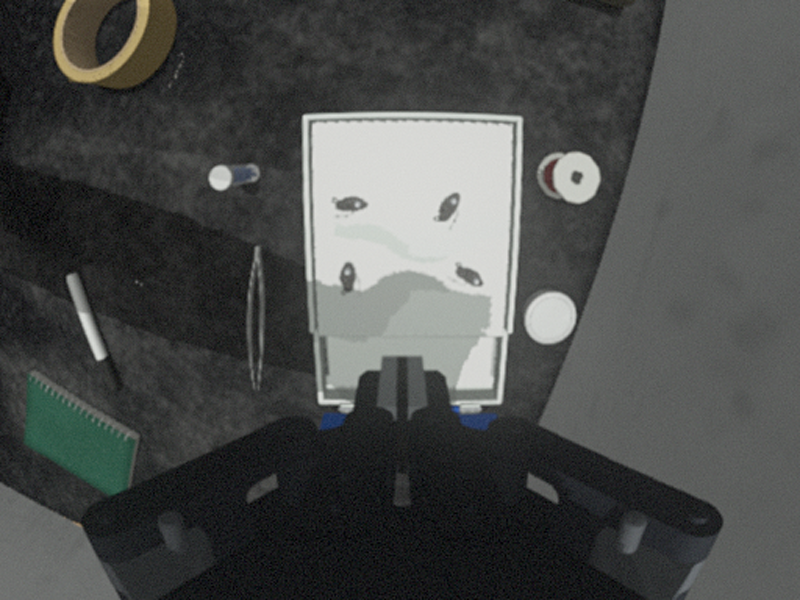

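The wrist view shows the back-rim corners at (303,115) and (523,117), the lip line at row 333, and the trough's outer wall at row 402. The drops are at (350,204), (449,207), (348,276) and (468,274).

```bash
python3 - <<'E'
from h import *
p=json.load(open('w1.json'));k=.64
f=lambda u,v,z:on('wrist',(u*k,v*k),z,p)[:2]
a,b=f(303,115,.038),f(523,117,.038);c,d=f(310,332,.038),f(514,333,.038)
e,g=f(318,404,.025),f(503,404,.025)
print(a,b,c,d,e,g,[np.linalg.norm(x) for x in(a-b,c-d,a-c,b-d,e-g)])
ang=np.mean([np.arctan2(*(x)[::-1]) for x in(b-a,d-c,g-e)]+[np.arctan2(-(x)[0],x[1]) for x in(a-c,b-d)]);print(np.degrees(ang))
u=np.array([-np.sin(ang),np.cos(ang)])
Cc=np.mean([(a+b)/2-u*.111,(c+d)/2+u*.050,(e+g)/2+u*.110],0);print((a+b)/2-u*.111,(c+d)/2+u*.050,(e+g)/2+u*.110)
json.dump([ang,*Cc],open('tray.json','w'))
import h;h.A=ang;h.C=Cc
for q in[(350,204),(449,207),(348,276),(468,274)]:print((wt(f(*q,.029))*1000).round(1))
s=robot.observe();print('tcp',wt(s['ee_pos'])*1000, go([*tw([0,0]),.2]))
E
```

```text
[0.47328389 0.12296408] [0.61616587 0.15961894] [ 0.51115846 -0.02538556] [0.65527026 0.01120106] [ 0.52719862 -0.09055609] [ 0.67191408 -0.05327684] [np.float64(0.14750877793006695), np.float64(0.1486835268238058), np.float64(0.15310812380795966), np.float64(0.15348296469354372), np.float64(0.14943998005091916)]
14.432310107159257
[0.57239008 0.03379436] [0.57075256 0.04132989] [0.57214038 0.03461224]
[-43.5  46. ]
[24.9 44. ]
[-46.   -5.4]
[39.7 -3.6]
tcp [-7.79260538  0.63283744] [-0.03  0.31 -0.01]
```

```bash
python3 - <<'E'
from h import *
json.dump([np.radians(14.43),.572,.0345],open('tray.json','w'))
E
```

Emit:
carry_out(steps=[[[0.92, 0.8, -1.5, 1.5, 0], [0.92, 0.8, -1.5, 3, 0], [0.92, 0.8, -1.5, 4.5, 0], [0.92, 0.8, -1.5, 5.3, 0], [0.92, 0.8, -1.5, 5.6, 0], [0.92, 0.8, -1.5, 5.8, 0], [0.92, 0.8, -1.5, 5.88, 0], [0.92, 0.8, -1.5, 5.88, 0]]])

```text
time: 2.55
ee_pos: [0.5245, 0.0451, 0.0548]
ee_rot: [1.922, 2.483, 0.002]
ft_force: [-0.0, -0.6, -0.1]
gripper_width: 0.0069
grip_force: 0.0
```

```bash
python3 - <<'E'
from h import *
s=robot.observe();print(s['time'],wt(s['ee_pos'])*1000,s['ee_pos'],s['ft_force'],s['gripper_width'])
i=robot.camera('wrist');cv2.imwrite('pics/w2.png',cv2.resize(i[...,::-1],(800,600),interpolation=cv2.INTER_CUBIC))
E
```

```text
2.55 [-43.38928058  22.13156108] [0.52446441 0.04512089 0.05481922] [-0.01202313 -0.5732778  -0.07494098] 0.006946599019503615
```

View pics/w2.png

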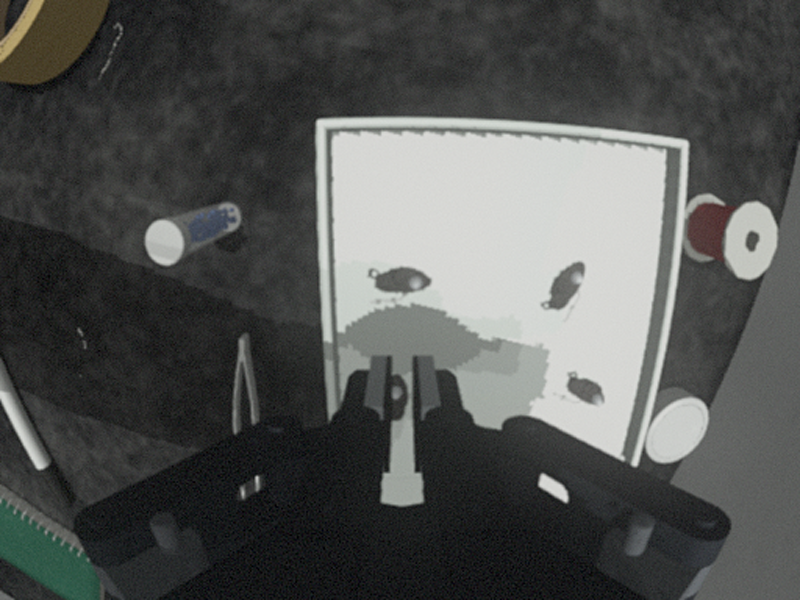

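The wrist view shows the fingers behind the front-left drop, seen through the gap at (398,397). The back drops are at (402,281) and (567,286), and the right front drop is at (585,388). Next I sweep the front-left drop.

Emit:
carry_out(steps=[[[0.92, 0, 0, 0.02, 0], [0.92, -0.3, -0.03, 0.02, 0], [0.92, -0.7, -0.06, 0.02, 0], [0.92, -1.1, -0.06, 0.02, 0], [0.92, -1.5, -0.06, 0.02, 0], [0.92, -1.9, -0.06, 0.02, 0], [0.92, -2.3, -0.06, 0.02, 0], [0.92, -2.7, -0.06, 0.02, 0], [0.92, -3.1, -0.06, 0.02, 0], [0.92, -3.4, -0.06, 0.02, 0], [0.92, -3.4, -0.06, 0.02, 0]]])

```text
time: 3.7
ee_pos: [0.5436, -0.0382, 0.0529]
ee_rot: [1.924, 2.483, -0.0]
ft_force: [-0.5, -0.1, 0.6]
gripper_width: 0.0067
grip_force: 0.0
```

```bash
python3 - <<'E'
from h import *
s=robot.observe();print(s['time'],wt(s['ee_pos'])*1000,s['ee_pos'],s['ft_force'],s['gripper_width'])
E
```

```text
3.7 [-45.58361528 -63.37382285] [ 0.54364699 -0.03823386  0.05294009] [-0.50280508 -0.14559079  0.57827017] 0.006657570775617122
```

Emit:
carry_out(steps=[[[0.92, 0, 0, -1, 0], [0.92, 1, 0.1, -1.2, 0], [0.92, 2.5, 0.1, -1.2, 0], [0.92, 4, 0.1, -1.2, 0], [0.92, 5.5, 0.1, -1.2, 0], [0.92, 5.5, 0.1, -0.5, 0], [0.92, 5.5, 0.1, 0.04, 0], [0.92, 5.5, 0.1, 0.04, 0]]])

```text
time: 4.5
ee_pos: [0.5088, 0.0965, 0.0491]
ee_rot: [-1.919, -2.482, 0.006]
ft_force: [-0.9, -0.1, 0.6]
gripper_width: 0.0069
grip_force: 0.0
```

```bash
python3 - <<'E'
from h import *
s=robot.observe();print(s['time'],wt(s['ee_pos'])*1000,s['ee_pos'],s['ft_force'],s['gripper_width'])
i=robot.camera('scene')[150:250,180:320];cv2.imwrite('pics/s2.png',cv2.resize(i[...,::-1],(800,571),interpolation=cv2.INTER_CUBIC))
E
```

```text
4.5 [-45.76455211  75.7874563 ] [0.50879318 0.09649219 0.0491472 ] [-0.86455036 -0.08442516  0.62454111] 0.006940085164183682
```

View pics/s2.png

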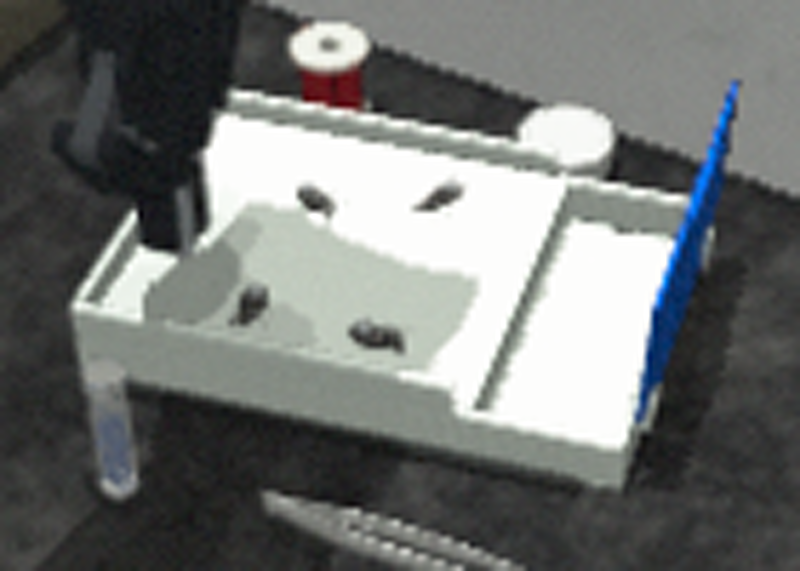

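The front-left drop is still at (377,337), so it did not move: the gap of 7 mm with the tips about 3 mm up passed straight over it. I will shut the fingers, turn them 90° so the 22 mm pad side does the pushing, and find the platform height by touch.

Emit:
carry_out(steps=[[[1, 0, 0.05, -0.6, -1], [1, 0, 0.05, -0.6, -2], [1, 0, 0.05, -0.6, -3], [1, 0, 0.05, -0.6, -4], [1, 0, 0.05, -0.6, -5], [1, 0, 0.05, -0.6, -6], [1, 0, 0.05, -0.6, -7], [1, 0, 0.05, -0.6, -8], [1, 0, 0.05, -0.6, -9], [1, 0, 0.05, -0.6, -10], [1, 0, 0.05, -0.4, -11.25], [1, 0, 0.05, -0.2, -11.25], [1, 0, 0.05, -0.1, -11.25], [1, 0, 0.05, -0.06, -11.25], [1, 0, 0.05, -0.06, -11.25]]])

```text
time: 6.05
ee_pos: [0.5123, 0.0967, 0.0533]
ee_rot: [0.395, -3.116, -0.0]
ft_force: [-0.5, 0.5, -0.6]
gripper_width: -0.0001
grip_force: 0.0
```

```bash
python3 - <<'E'
from h import *
s=robot.observe();print(s['time'],wt(s['ee_pos'])*1000,s['ee_pos'],s['ft_force'],s['gripper_width'],s['joints'][5]);print((T().T@Ro.from_rotvec(s['ee_rot']).as_matrix()[:2,:2]).round(3))
E
```

```text
6.05 [-42.3520849   75.10360406] [0.51226841 0.09668028 0.05325437] [-0.49801357  0.46714479 -0.55066254] -6.0455287281184264e-05 -0.1946035497862989
[[-1.    -0.001]
 [-0.001  1.   ]]
```

Emit:
carry_out(steps=[[[1, 0.05, -1, -0.8, 0], [1, 0.12, -2, -0.8, 0], [1, 0.12, -2.05, -0.4, 0], [1, 0.12, -2.05, 0, 0], [1, 0.12, -2.05, 0.06, 0], [1, 0.12, -2.05, 0.06, 0], [1, 0.12, -2.3, 0.06, 0], [1, 0.12, -2.6, 0.06, 0], [1, 0.12, -3, 0.06, 0], [1, 0.12, -3.4, 0.06, 0], [1, 0.12, -3.8, 0.06, 0], [1, 0.12, -4.2, 0.06, 0], [1, 0.12, -4.6, 0.06, 0], [1, 0.12, -5, 0.06, 0], [1, 0.12, -5.4, 0.06, 0], [1, 0.12, -5.55, 0.06, 0], [1, 0.12, -5.55, 0.06, 0]]])

```text
time: 7.75
ee_pos: [0.5445, -0.0388, 0.0519]
ee_rot: [-0.397, 3.116, 0.0]
ft_force: [-0.1, 0.8, -0.4]
gripper_width: -0.0
grip_force: 0.0
```

```bash
python3 - <<'E'
from h import *
s=robot.observe();print(s['time'],wt(s['ee_pos'])*1000,s['ee_pos'],s['ft_force'],s['gripper_width'])
i=robot.camera('wrist');cv2.imwrite('pics/w3.png',cv2.resize(i[...,::-1],(800,600),interpolation=cv2.INTER_CUBIC))
E
```

```text
7.75 [-44.89745292 -64.10818804] [ 0.5444945  -0.03877407  0.05190038] [-0.0663481   0.77344843 -0.40733879] -7.913569307649033e-06
```

View pics/w3.png

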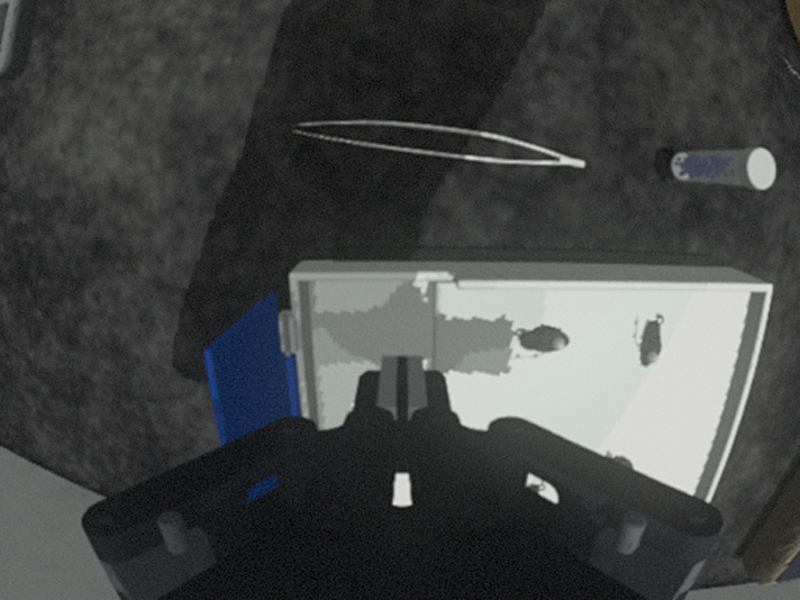

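The view shows the front-left drop still lying on the platform at (543,340), with the tips at about (402,356). I'll check where the tips should project against the drop.

```bash
python3 - <<'E'
from h import *
s=robot.observe();R=Ro.from_rotvec(s['ee_rot']).as_matrix()
for d in(0,.006,.025,.03):
  print(d,px('wrist',np.array(s['ee_pos'])+R[:,2]*d)/.64)
print(px('wrist',np.array(s['ee_pos'])+R@[.011,0,.025])/.64)
for q in[(543,340),(652,342),(620,462)]:print(wt(on('wrist',(q[0]*.64,q[1]*.64),.029))*1000)
for q in[(304,285),(432,285),(765,287)]:print(wt(on('wrist',(q[0]*.64,q[1]*.64),.03))*1000)
E
```

```text
0 [400.92303233 370.02929286]
0.006 [400.94473736 363.10773208]
0.025 [401.00542774 343.84045554]
0.03 [401.01962949 339.3499972 ]
[400.95993466 318.25530698]
[-46.89407537  -4.86595026]
[-44.50871246  48.48270825]
[20.33318812 45.70869285]
[ -70.52219923 -101.3238471 ]
[-70.48152487 -51.69088025]
[-70.82577733 113.58876902]
```

Emit:
carry_out(steps=[[[1, 0, 0.5, -0.8, 0], [1, 0, 2, -0.8, 0], [1, 0, 3.5, -0.8, 0], [1, 0, 3.5, 0, 0], [1, 0, 3.5, 0.05, 0], [1, 0, 3.5, 0.1, 0], [1, 0, 3.5, 0.1, 0]]])

```text
time: 8.5
ee_pos: [0.5226, 0.0461, 0.0497]
ee_rot: [-0.397, 3.116, -0.0]
ft_force: [0.2, 0.7, 0.3]
gripper_width: -0.0001
grip_force: 0.0
```

Emit:
carry_out(steps=[[[1, 0, 0, 0.06, 0], [1, 0, 0, 0.12, 0], [1, 0, 0, 0.12, 0]]])

```text
time: 8.8
ee_pos: [0.5225, 0.0462, 0.0465]
ee_rot: [-0.397, 3.116, 0.0]
ft_force: [0.2, -0.0, 0.3]
gripper_width: -0.0001
grip_force: 0.0
```

Emit:
carry_out(steps=[[[1, 0, 0, 0.06, 0], [1, 0, 0, 0.12, 0], [1, 0, 0, 0.12, 0]]])

```text
time: 9.1
ee_pos: [0.5221, 0.0465, 0.0431]
ee_rot: [0.398, -3.116, -0.0]
ft_force: [-0.1, 0.8, 0.1]
gripper_width: 0.0001
grip_force: 0.0
```

Emit:
carry_out(steps=[[[1, 0, 0, 0.04, 0], [1, 0, 0, 0.08, 0], [1, 0, 0, 0.08, 0]]])

```text
time: 9.4
ee_pos: [0.5222, 0.0465, 0.0412]
ee_rot: [0.398, -3.116, -0.0]
ft_force: [0.5, -0.4, -0.2]
gripper_width: -0.0002
grip_force: 0.0
```

Emit:
carry_out(steps=[[[1, 0, 0, 0.04, 0], [1, 0, 0, 0.06, 0], [1, 0, 0, 0.06, 0]]])

```text
time: 9.7
ee_pos: [0.5223, 0.0465, 0.0398]
ee_rot: [0.398, -3.116, -0.0]
ft_force: [0.5, -0.2, 0.6]
gripper_width: 0.0003
grip_force: 0.0
```

Emit:
carry_out(steps=[[[1, 0, 0, 0.03, 0], [1, 0, 0, 0.04, 0], [1, 0, 0, 0.04, 0]]])

```text
time: 10.0
ee_pos: [0.5223, 0.0465, 0.0388]
ee_rot: [0.398, -3.116, -0.0]
ft_force: [0.8, 0.8, -0.3]
gripper_width: -0.0001
grip_force: 0.0
```

Emit:
carry_out(steps=[[[1, 0, 0, 0.03, 0], [1, 0, 0, 0.04, 0], [1, 0, 0, 0.04, 0]]])

```text
time: 10.3
ee_pos: [0.5223, 0.0465, 0.0378]
ee_rot: [0.398, -3.116, -0.0]
ft_force: [0.3, 0.3, 0.4]
gripper_width: -0.0001
grip_force: 0.0
```

Emit:
carry_out(steps=[[[1, 0, 0, 0.03, 0], [1, 0, 0, 0.04, 0], [1, 0, 0, 0.04, 0]]])

```text
time: 10.6
ee_pos: [0.5223, 0.0465, 0.0368]
ee_rot: [0.398, -3.116, -0.0]
ft_force: [-0.9, -0.2, 0.9]
gripper_width: 0.0001
grip_force: 0.0
```

```bash
python3 - <<'E'
from h import *
a=robot.camera('scene')[140:240,180:320];b=robot.camera('side')[170:270,170:310]
cv2.imwrite('pics/ab.png',cv2.resize(np.vstack([a,b])[...,::-1],(420,600),interpolation=cv2.INTER_CUBIC))
E
```

```text
(no output)
```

View pics/ab.png

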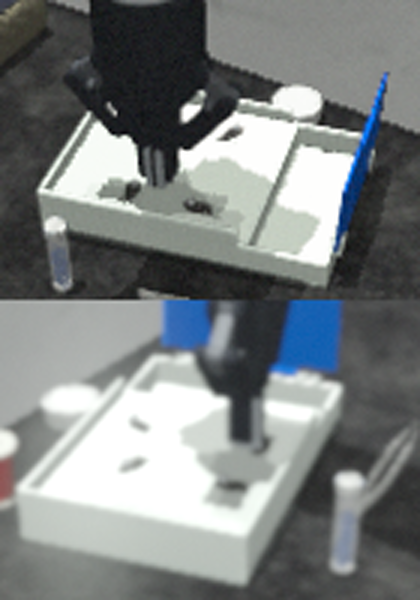

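Both views show the shut tips at (157,186) in the upper (scene) crop and (247,443) in the lower (side) crop. They are between the two left drops and close to the platform.

```bash
python3 - <<'E'
from h import *
s=robot.observe();print(s['time'],s['ee_pos'],s['ft_force'],wt(s['ee_pos'])*1000)
for z in(.012,.026,.03,.035,.04):
  X=[*s['ee_pos'][:2],z];print(z,px('scene',X),px('side',X))
E
```

```text
10.7 [0.52233657 0.04650935 0.03689779] [ 0.99024764  0.12220131 -0.13931757] [-45.10399151  24.00646719]
0.012 [233.75479784 210.26321949] [251.09933294 231.44741167]
0.026 [233.41677676 205.72706378] [251.16014379 225.35575327]
0.03 [233.3188696  204.41317507] [251.17769452 223.59762844]
0.035 [233.19563992 202.75946458] [251.19974449 221.38879717]
0.04 [233.07146039 201.09300734] [251.2219194  219.16745047]
```

The tips project at about z = 0.037–0.04, so they end near the reported TCP and not 25 mm ahead of it. I'll rely on touch and keep probing down.

Emit:
carry_out(steps=[[[1, 0, 0, 0.06, 0], [1, 0, 0, 0.12, 0], [1, 0, 0, 0.16, 0], [1, 0, 0, 0.16, 0]]])

```text
time: 11.1
ee_pos: [0.5221, 0.0465, 0.0326]
ee_rot: [0.398, -3.116, -0.0]
ft_force: [0.2, -0.2, -0.0]
gripper_width: -0.0003
grip_force: 0.0
```

Emit:
carry_out(steps=[[[1, 0, 0, 0.05, 0], [1, 0, 0, 0.08, 0], [1, 0, 0, 0.08, 0]]])

```text
time: 11.4
ee_pos: [0.5222, 0.0465, 0.0307]
ee_rot: [0.398, -3.116, -0.0]
ft_force: [0.1, 0.2, 0.3]
gripper_width: -0.0004
grip_force: 0.0
```

Emit:
carry_out(steps=[[[1, 0, 0, 0.04, 0], [1, 0, 0, 0.04, 0]]])

```text
time: 11.6
ee_pos: [0.5222, 0.0465, 0.0298]
ee_rot: [0.398, -3.116, 0.0]
ft_force: [0.3, -0.0, -0.1]
gripper_width: -0.0003
grip_force: 0.0
```

Emit:
carry_out(steps=[[[1, 0, 0, 0.04, 0], [1, 0, 0, 0.04, 0]]])

```text
time: 11.8
ee_pos: [0.5222, 0.0465, 0.0288]
ee_rot: [0.398, -3.116, -0.0]
ft_force: [-0.2, -0.2, 0.7]
gripper_width: -0.0002
grip_force: 0.0
```

Emit:
carry_out(steps=[[[1, 0, 0, 0.04, 0], [1, 0, 0, 0.04, 0]]])

```text
time: 12.0
ee_pos: [0.5222, 0.0465, 0.0277]
ee_rot: [0.398, -3.116, -0.0]
ft_force: [-0.6, 0.1, -0.6]
gripper_width: -0.0005
grip_force: 0.0
```

Emit:
carry_out(steps=[[[1, 0, 0, 0.04, 0], [1, 0, 0, 0.04, 0]]])

```text
time: 12.2
ee_pos: [0.5222, 0.0465, 0.0267]
ee_rot: [0.398, -3.116, -0.0]
ft_force: [-0.5, -0.8, 0.4]
gripper_width: -0.0
grip_force: 0.0
```

Emit:
carry_out(steps=[[[1, 0, 0, 0.04, 0], [1, 0, 0, 0.04, 0]]])

```text
time: 12.4
ee_pos: [0.5222, 0.0465, 0.0257]
ee_rot: [0.398, -3.116, -0.0]
ft_force: [0.1, -0.1, 0.2]
gripper_width: 0.0001
grip_force: 0.0
```

Emit:
carry_out(steps=[[[1, 0, 0, 0.04, 0], [1, 0, 0, 0.04, 0]]])

```text
time: 12.6
ee_pos: [0.5222, 0.0465, 0.0248]
ee_rot: [0.398, -3.116, -0.0]
ft_force: [0.3, -0.1, 1.2]
gripper_width: -0.0
grip_force: 0.0
```

Emit:
carry_out(steps=[[[1, 0, 0, 0.04, 0], [1, 0, 0, 0.04, 0]]])

```text
time: 12.8
ee_pos: [0.5222, 0.0465, 0.0237]
ee_rot: [0.398, -3.116, -0.0]
ft_force: [-0.1, -0.0, -0.1]
gripper_width: -0.0001
grip_force: 0.0
```

```bash
python3 - <<'E'
from h import *
a=robot.camera('scene')[170:230,200:290];b=robot.camera('side')[190:250,210:300]
cv2.imwrite('pics/ab2.png',cv2.resize(np.vstack([a,b])[...,::-1],(450,600),interpolation=cv2.INTER_CUBIC))
s=robot.observe()
for z in(.02,.026,.03,.035):
  X=[*s['ee_pos'][:2],z];print(z,(px('scene',X)-[200,170])*5,(px('side',X)-[210,190])*5+[0,300])
E
```

```text
0.02 [167.77036917 188.45086712] [205.72870987 489.91624548]
0.026 [167.04143151 178.6714714 ] [205.85980407 476.80401291]
0.03 [166.5517559  172.10200477] [205.94769262 468.0132726 ]
0.035 [165.93543139 163.83342214] [206.05811197 456.96896919]
```

View pics/ab2.png

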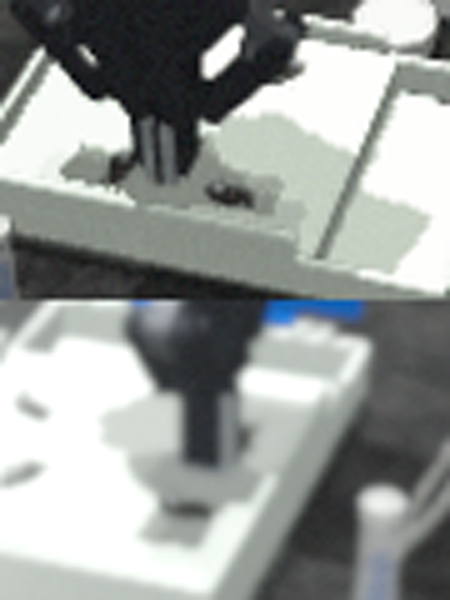

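The tips' lower end is at about (168,184) in scene and (205,467) in side, which puts them about 5 mm above the platform. The true tips are therefore about 7 mm behind the reported TCP. I expect contact near a reported z of 0.018.

Emit:
carry_out(steps=[[[1, 0, 0, 0.06, 0], [1, 0, 0, 0.1, 0], [1, 0, 0, 0.1, 0]]])

```text
time: 13.2
ee_pos: [0.5221, 0.0465, 0.0211]
ee_rot: [0.398, -3.116, -0.0]
ft_force: [-0.8, -0.4, 0.4]
gripper_width: 0.0003
grip_force: 0.0
```

Emit:
carry_out(steps=[[[1, 0, 0, 0.04, 0], [1, 0, 0, 0.04, 0]]])

```text
time: 13.4
ee_pos: [0.5223, 0.0465, 0.0203]
ee_rot: [0.398, -3.116, -0.0]
ft_force: [0.3, 0.4, -0.2]
gripper_width: -0.0
grip_force: 0.0
```

Emit:
carry_out(steps=[[[1, 0, 0, 0.04, 0], [1, 0, 0, 0.04, 0]]])

```text
time: 13.6
ee_pos: [0.5222, 0.0465, 0.0192]
ee_rot: [0.398, -3.116, -0.0]
ft_force: [-0.3, 0.0, -0.5]
gripper_width: 0.0001
grip_force: 0.0
```

Emit:
carry_out(steps=[[[1, 0, 0, 0.04, 0], [1, 0, 0, 0.04, 0]]])

```text
time: 13.8
ee_pos: [0.5222, 0.0465, 0.0183]
ee_rot: [0.398, -3.116, -0.0]
ft_force: [-0.5, -0.1, -0.3]
gripper_width: 0.0002
grip_force: 0.0
```

Emit:
carry_out(steps=[[[1, 0, 0, 0.04, 0], [1, 0, 0, 0.04, 0]]])

```text
time: 14.0
ee_pos: [0.5225, 0.0465, 0.0177]
ee_rot: [-0.398, 3.116, -0.0]
ft_force: [-0.3, -0.6, 0.1]
gripper_width: 0.0003
grip_force: 0.7
```

Emit:
carry_out(steps=[[[1, 0, 0, 0.04, 0], [1, 0, 0, 0.04, 0]]])

```text
time: 14.2
ee_pos: [0.5225, 0.0465, 0.0176]
ee_rot: [-0.398, 3.116, -0.0]
ft_force: [-2.1, -0.0, 6.6]
gripper_width: 0.0
grip_force: 3.1
```

Contact is at a reported z of about 0.0177. I'll lift about 1 mm and sweep the front-left drop.

Emit:
carry_out(steps=[[[1, 0, 0, -0.09, 0], [1, 0, -0.2, -0.09, 0], [1, 0, -0.6, -0.09, 0], [1, 0, -1, -0.09, 0], [1, 0, -1.4, -0.09, 0], [1, 0, -1.8, -0.09, 0], [1, 0, -2.2, -0.09, 0], [1, 0, -2.6, -0.09, 0], [1, 0, -3, -0.09, 0], [1, 0, -3.3, -0.09, 0], [1, 0, -3.45, -0.09, 0], [1, 0, -3.45, -0.09, 0]]])

```text
time: 15.4
ee_pos: [0.5442, -0.0375, 0.0187]
ee_rot: [-0.397, 3.116, 0.0]
ft_force: [0.0, -0.1, -0.3]
gripper_width: -0.0002
grip_force: 0.0
```

```bash
python3 - <<'E'
from h import *
s=robot.observe();print(s['time'],wt(s['ee_pos'])*1000,s['ee_pos'],s['ft_force'])
i=robot.camera('wrist')
cv2.imwrite('pics/w4.png',cv2.resize(i[130:330][...,::-1],(800,312),interpolation=cv2.INTER_CUBIC))
E
```

```text
15.4 [-44.87092439 -62.77126005] [ 0.54418704 -0.0374727   0.01869435] [ 0.04536062 -0.14206689 -0.32671795]
```

View pics/w4.png

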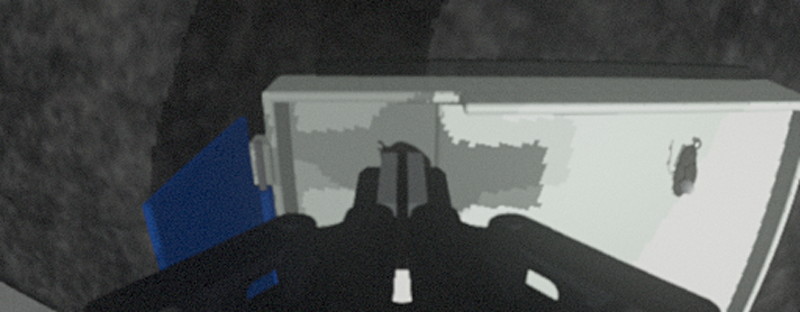

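The front-left drop is now over the lip at (400,148), on the trough side beneath the tips. Next is the back-left drop.

Emit:
carry_out(steps=[[[1, 0, 0.2, -1.1, 0], [1, -0.04, 1.5, -1.2, 0], [1, -0.04, 3, -1.2, 0], [1, -0.04, 4.5, -1.2, 0], [1, -0.04, 5.45, -1.2, 0], [1, -0.04, 5.45, -0.6, 0], [1, -0.04, 5.45, -0.1, 0], [1, -0.04, 5.45, 0, 0], [1, -0.04, 5.45, 0, 0]]])

```text
time: 16.35
ee_pos: [0.5102, 0.095, 0.0182]
ee_rot: [0.397, -3.115, -0.0]
ft_force: [0.9, -0.9, -0.7]
gripper_width: 0.0002
grip_force: 0.0
```

Emit:
carry_out(steps=[[[1, 0, -0.3, 0, 0], [1, 0, -0.7, 0, 0], [1, 0, -1.1, 0, 0], [1, 0, -1.5, 0, 0], [1, 0, -1.9, 0, 0], [1, 0, -2.3, 0, 0], [1, 0, -2.7, 0, 0], [1, 0, -3.1, 0, 0], [1, 0, -3.5, 0, 0], [1, 0, -3.9, 0, 0], [1, 0, -4.3, 0, 0], [1, 0, -4.7, 0, 0], [1, 0, -5.1, 0, 0], [1, 0, -5.35, 0, 0], [1, 0, -5.35, 0, 0], [1, 0, -5.2, -1.2, 0]]])

```text
time: 17.95
ee_pos: [0.5392, -0.0303, 0.044]
ee_rot: [0.395, -3.107, -0.005]
ft_force: [0.1, -0.4, -1.1]
gripper_width: 0.0001
grip_force: 0.0
```

```bash
cat > look.py <<'E'
from h import *
import sys
s=robot.observe();print(s['time'],wt(s['ee_pos'])*1000,s['ee_pos'],s['ft_force'])
for n in sys.argv[1:]:
    i=robot.camera(n);cv2.imwrite(f'last_{n}.png',i[...,::-1]);p=robot.camera_params(n)
    q=np.array([px(n,[*tw(c),.026],p) for c in[(-.066,-.052),(-.066,.103),(.066,.103),(.066,-.052)]])
    q2=np.array([px(n,[*tw(c),.006],p) for c in[(-.068,-.104),(-.068,-.052),(.068,-.052),(.068,-.104)]])
    for nm,g,z in(('plat',q,.029),('trough',q2,.007)):
        m=np.zeros(i.shape[:2],np.uint8);cv2.fillPoly(m,[g.round().astype(np.int32)],1)
        d=((i.max(2)<95)&(m>0)).astype(np.uint8)
        _,_,st,ce=cv2.connectedComponentsWithStats(d)
        print(n,nm,[(int(a[4]),(wt(on(n,c,z,p))*1000).round().tolist()) for a,c in zip(st[1:],ce[1:]) if a[4]>6])
E
python3 look.py scene side
```

```text
17.95 [-47.90690069 -54.53247788] [ 0.53919376 -0.03025039  0.04404732] [ 0.07337796 -0.42899988 -1.08575776]
scene plat [(544, [30.0, -18.0]), (9, [20.0, 45.0])]
scene trough [(58, [57.0, -60.0]), (41, [-46.0, -64.0])]
side plat []
side trough []
```

Emit:
carry_out(steps=[[[1, -1, 1, 0, 0], [1, -2, 2, 0, 0], [1, -3, 3, 0, 0], [1, -3.36, 3.22, 0, 0], [1, -3.36, 3.22, 0.5, 0], [1, -3.36, 3.22, 1, 0], [1, -3.36, 3.22, 1.2, 0], [1, -3.36, 3.22, 1.2, 0]]])

```text
time: 18.85
ee_pos: [0.6028, 0.0672, 0.0177]
ee_rot: [0.395, -3.114, -0.0]
ft_force: [-2.1, 0.5, 2.7]
gripper_width: 0.0002
grip_force: 1.5
```

```bash
python3 look.py wrist side
```

```text
18.85 [37.98516878 24.03862808] [0.60279649 0.06724607 0.01771749] [-2.13478245  0.52570177  2.70715903]
wrist plat [(18, [-64.0, -49.0]), (8, [11.0, 27.0]), (10, [11.0, 30.0]), (8352, [41.0, 22.0]), (8, [15.0, 30.0]), (8, [14.0, 32.0]), (7, [36.0, 60.0]), (20, [39.0, 64.0]), (17, [42.0, 60.0]), (60, [58.0, -49.0])]
wrist trough [(9, [-67.0, -80.0]), (9, [-67.0, -87.0]), (256, [-44.0, -66.0]), (164, [66.0, -74.0])]
side plat []
side trough []
```

Emit:
carry_out(steps=[[[1, -0.05, -0.05, -0.05, 0], [1, -0.06, -0.3, -0.05, 0], [1, -0.06, -0.7, -0.05, 0], [1, -0.06, -1.1, -0.05, 0], [1, -0.06, -1.5, -0.05, 0], [1, -0.06, -1.9, -0.05, 0], [1, -0.06, -2.3, -0.05, 0], [1, -0.06, -2.7, -0.05, 0], [1, -0.06, -3.1, -0.05, 0], [1, -0.06, -3.35, -0.05, 0], [1, -0.06, -3.35, -0.05, 0], [1, -0.06, -3.2, -1.2, 0], [1, 0.2, -1.2, -1.25, 0], [1, 0.5, 0.8, -1.25, 0], [1, 0.5, 2, -1.25, 0], [1, 0.5, 2, -0.7, 0], [1, 0.5, 2, -0.2, 0], [1, 0.5, 2, -0.05, 0], [1, 0.5, 2, -0.05, 0]]])

```text
time: 20.85
ee_pos: [0.5791, 0.1125, 0.0186]
ee_rot: [0.395, -3.114, 0.0]
ft_force: [-0.0, -0.3, -0.1]
gripper_width: 0.0
grip_force: 0.0
```

```bash
python3 look.py scene wrist
```

```text
20.85 [26.33622999 73.79253238] [0.57911652 0.1125275  0.01858304] [-0.0020857  -0.27263714 -0.07747824]
scene plat [(112, [45.0, 81.0]), (21, [21.0, 44.0])]
scene trough [(18, [-47.0, -61.0])]
wrist plat [(9, [-65.0, -49.0]), (568, [24.0, 46.0]), (6121, [44.0, 65.0])]
wrist trough [(57, [-43.0, -69.0])]
```

The platform now holds only the last drop, at (24,46). I'll sweep it, then lift to look.

Emit:
carry_out(steps=[[[1, 0.06, -0.2, 0, 0], [1, 0.06, -0.6, 0, 0], [1, 0.06, -1, 0, 0], [1, 0.06, -1.4, 0, 0], [1, 0.06, -1.8, 0, 0], [1, 0.06, -2.2, 0, 0], [1, 0.06, -2.6, 0, 0], [1, 0.06, -3, 0, 0], [1, 0.06, -3.4, 0, 0], [1, 0.06, -3.8, 0, 0], [1, 0.06, -4.2, 0, 0], [1, 0.06, -4.6, 0, 0], [1, 0.06, -5, 0, 0], [1, 0.06, -5.3, 0, 0], [1, 0.06, -5.3, 0, 0], [1, 0.06, -5.2, -1.2, 0], [1, 0.06, -4.2, -3, 0], [1, 0.06, -3.2, -5, 0], [1, 0.06, -2.2, -6.5, 0], [1, 0.06, -2.2, -6.5, 0]]])

```text
time: 22.95
ee_pos: [0.5951, 0.063, 0.1907]
ee_rot: [-0.402, 3.103, -0.001]
ft_force: [0.4, -1.1, 0.8]
gripper_width: 0.0001
grip_force: 0.0
```

```bash
python3 look.py scene side wrist; python3 - <<'E'
from h import *
a=cv2.imread('last_scene.png')[150:250,180:320];b=cv2.imread('last_wrist.png')
cv2.imwrite('pics/fin.png',np.vstack([cv2.resize(a,(420,300),interpolation=2),cv2.resize(b[0:286,0:400],(420,300),interpolation=2)]))
E
```

```text
22.95 [29.47362771 21.82691928] [0.59510461 0.06298308 0.19065368] [ 0.37002841 -1.05433539  0.79913723]
scene plat []
scene trough [(28, [-47.0, -63.0])]
side plat []
side trough []
wrist plat [(16, [-47.0, -50.0]), (12, [12.0, -51.0]), (12, [40.0, -51.0])]
wrist trough [(98, [-47.0, -63.0]), (49, [14.0, -57.0]), (68, [43.0, -58.0])]
```

View pics/fin.png

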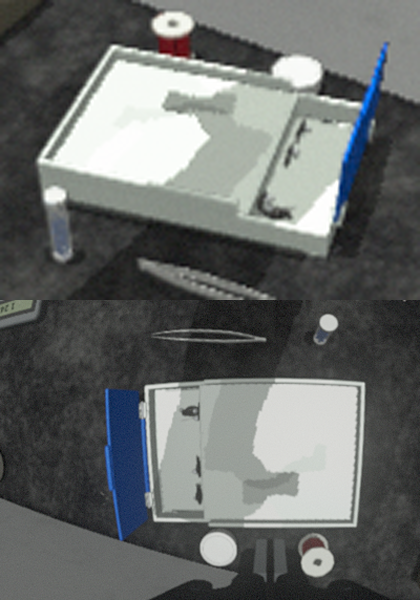

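The scene (top) shows an empty platform, with two drops in the trough at (272,205) and two at (298,140). The wrist crop (bottom) shows them at (190,411) and (198,465)/(198,494). The cover's free edge is at about (107,390)–(121,538).

```bash
python3 - <<'E'
from h import *
for n,l in(('wrist',[(107*400/420,90*286/300),(121*400/420,238*286/300)]),('scene',[(180+386/3,150+43/3)])):
  print(n,np.round(l,1))
  for th in(1.5,1.6,1.7,1.8,1.9,1.95):
    y=-.112+.066*np.cos(th);z=.0275+.066*np.sin(th)
    print(th,[px(n,[*tw((x,y)),z]).round(1).tolist() for x in(-.0685,.0685)])
s=robot.observe();print(go([*tw([0,-.165]),.19]))
E
```

```text
wrist [[101.9  85.8]
 [115.2 226.9]]
1.5 [[108.9, 85.6], [123.0, 234.0]]
1.6 [[102.5, 86.5], [117.0, 233.8]]
1.7 [[96.5, 87.3], [111.4, 233.2]]
1.8 [[91.1, 88.2], [106.2, 232.4]]
1.9 [[86.4, 89.1], [101.7, 231.4]]
1.95 [[84.3, 89.5], [99.6, 230.8]]
scene [[308.7 164.3]]
1.5 [[289.3, 201.6], [304.0, 162.2]]
1.6 [[292.6, 202.1], [306.9, 162.7]]
1.7 [[295.8, 203.0], [309.7, 163.3]]
1.8 [[298.9, 204.0], [312.5, 164.3]]
1.9 [[302.0, 205.3], [315.3, 165.4]]
1.95 [[303.5, 206.1], [316.6, 166.0]]
[ 1.06 -7.39 -0.31]
```

The cover angle is about 1.63 rad. I'll go over the cover and come down outside it.

Emit:
carry_out(steps=[[[1, 0.5, -1.3, 0, 0], [1, 1, -2.6, 0, 0], [1, 1, -3.9, 0, 0], [1, 1, -5.2, 0, 0], [1, 1, -6.4, 0, 0], [1, 1, -6.75, 0.5, 0], [1, 1, -6.75, 1.5, 0], [1, 1, -6.75, 2.5, 0], [1, 1, -6.75, 3.4, 0], [1, 1, -6.75, 4.1, 0], [1, 1, -6.75, 4.4, 0], [1, 1, -6.75, 4.4, 0], [1, 1, -6.75, 4.4, 0]]])

```text
time: 24.4
ee_pos: [0.6101, -0.1094, 0.0721]
ee_rot: [0.398, -3.116, -0.001]
ft_force: [-1.0, 0.6, -0.6]
gripper_width: -0.0002
grip_force: 0.0
```

```bash
python3 look.py
```

```text
24.4 [   1.06383433 -148.88678571] [ 0.61013241 -0.10942472  0.07209781] [-1.01144183  0.64480999 -0.5936418 ]
```

Emit:
carry_out(steps=[[[1, 0, 0.5, 0.05, 0], [1, 0, 0.95, 0.08, 0], [1, 0, 1.37, 0.12, 0], [1, 0, 1.8, 0.18, 0], [1, 0, 2.05, 0.3, 0], [1, 0, 2.34, 0.46, 0], [1, 0, 2.55, 0.66, 0], [1, 0, 2.77, 0.88, 0], [1, 0, 2.92, 1.14, 0], [1, 0, 3.05, 1.4, 0], [1, 0, 3.12, 1.69, 0], [1, 0, 3.12, 1.75, 0], [1, 0, 3.12, 1.75, 0]]])

```text
time: 25.7
ee_pos: [0.5902, -0.0341, 0.0278]
ee_rot: [0.398, -3.115, -0.0]
ft_force: [-0.6, 0.7, -0.1]
gripper_width: -0.0001
grip_force: 0.0
```

Emit:
carry_out(steps=[[[1, 0, 0.02, 0.08, 0], [1, 0, 0.02, 0.14, 0], [1, 0, 0.02, 0.14, 0]]])

```text
time: 26.0
ee_pos: [0.5908, -0.0338, 0.0252]
ee_rot: [-0.398, 3.116, -0.0]
ft_force: [0.6, -0.5, -1.0]
gripper_width: -0.0006
grip_force: 0.0
```

```bash
python3 look.py
```

```text
26.0 [  1.18243025 -70.79148488] [ 0.59078615 -0.03376355  0.02516053] [ 0.60317523 -0.45835673 -0.95333146]
```

Emit:
carry_out(steps=[[[1, 0, 0, 0.05, 0], [1, 0, 0, 0.08, 0], [1, 0, 0, 0.08, 0]]])

```text
time: 26.3
ee_pos: [0.5907, -0.0337, 0.0231]
ee_rot: [-0.398, 3.116, -0.0]
ft_force: [0.8, -1.1, -0.2]
gripper_width: -0.0002
grip_force: 0.0
```

Emit:
carry_out(steps=[[[1, 0, 0, 0.05, 0], [1, 0, 0, 0.08, 0], [1, 0, 0, 0.08, 0]]])

```text
time: 26.6
ee_pos: [0.5908, -0.0337, 0.0222]
ee_rot: [-0.398, 3.116, -0.0]
ft_force: [-1.1, 0.5, 3.6]
gripper_width: -0.0003
grip_force: 2.5
```

```bash
python3 look.py; python3 - <<'E'
from h import *
i=robot.camera('side').astype(int);m=(i[...,2]>i[...,0]+50)&(i[...,2]>i[...,1]+40);p=np.argwhere(m)
print(len(p),p.min(0),p.max(0))
for th in(0,.2,.5,1.6):
  print(th,[px('side',[*tw((x,-.112+r*np.cos(th))),.0275+r*np.sin(th)]).round().tolist() for x in(-.0685,.0685) for r in(0,.066)])
E
```

```text
26.6 [  1.2645916  -70.69637878] [ 0.59084202 -0.03365097  0.02216093] [-1.14236906  0.46536166  3.613859  ]
775 [187 214] [209 279]
0 [[281.0, 196.0], [273.0, 210.0], [223.0, 187.0], [212.0, 199.0]]
0.2 [[281.0, 196.0], [273.0, 204.0], [223.0, 187.0], [212.0, 194.0]]
0.5 [[281.0, 196.0], [274.0, 195.0], [223.0, 187.0], [213.0, 185.0]]
1.6 [[281.0, 196.0], [282.0, 168.0], [223.0, 187.0], [223.0, 160.0]]
```

The cover is almost flat and under the tips. I'll press it firmly nearer its free edge.

Emit:
carry_out(steps=[[[1, 0, 0.1, -0.1, 0], [1, 0, 0.5, -0.1, 0], [1, 0, 0.5, 0, 0], [1, 0, 0.5, 0.05, 0], [1, 0, 0.5, 0.1, 0], [1, 0, 0.5, 0.1, 0], [1, 0, 0.5, 0.1, 0]]])

```text
time: 27.35
ee_pos: [0.5877, -0.0202, 0.0219]
ee_rot: [-0.4, 3.115, 0.002]
ft_force: [-5.2, 2.7, 14.6]
gripper_width: 0.0001
grip_force: 7.4
```

```bash
python3 look.py
```

```text
27.35 [  1.53278878 -56.85032015] [ 0.58765136 -0.02017489  0.02189141] [-5.23970809  2.67659266 14.59116638]
```

Emit:
carry_out(steps=[[[1, 0, 0, 0.06, 0], [1, 0, 0, 0.08, 0], [1, 0, 0, 0.08, 0]]])

```text
time: 27.65
ee_pos: [0.5877, -0.0202, 0.0217]
ee_rot: [-0.4, 3.114, 0.002]
ft_force: [-8.8, 3.3, 21.9]
gripper_width: -0.0002
grip_force: 10.9
```

Emit:
carry_out(steps=[[[1, 0, 0, -0.3, 0], [1, 0, 0, -1.5, 0], [1, 0, 0.5, -3, 0], [1, 0, 1.5, -4.5, 0], [1, 0, 2.5, -6, 0], [1, 0, 2.5, -6, 0], [1, 0, 2.5, -6, 0]]])

```text
time: 28.35
ee_pos: [0.5726, 0.0396, 0.1676]
ee_rot: [-0.4, 3.113, -0.001]
ft_force: [0.9, -0.8, -1.5]
gripper_width: 0.0001
grip_force: 0.0
```

```bash
python3 look.py scene wrist; python3 - <<'E'
from h import *
for n in('scene','wrist'):
  i=cv2.imread(f'last_{n}.png')[...,::-1].astype(int);m=((i[...,2]>i[...,0]+50)&(i[...,2]>i[...,1]+30)).astype(np.uint8)
  _,l,st,_=cv2.connectedComponentsWithStats(m);k=1+st[1:,4].argmax()
  c=cv2.boxPoints(cv2.minAreaRect(np.argwhere(l==k)[:,::-1].astype(np.float32)));q=np.argwhere(l==k)[:,::-1]
  ext=[q[np.argmax(q@np.array(d))] for d in((-1,-1),(1,-1),(1,1),(-1,1))]
  print(n,st[k,4],[(wt(on(n,e,.03))*1000).round(1).tolist() for e in ext])
E
```

```text
28.35 [1.89275433 4.81364722] [0.5726335  0.03963346 0.16761926] [ 0.90454027 -0.75650219 -1.46548645]
scene plat []
scene trough []
wrist plat [(100, [60.0, 3.0])]
wrist trough []
scene 1254 [[65.4, -46.6], [67.1, -104.7], [-41.7, -115.9], [-71.3, -48.5]]
wrist 7786 [[-69.6, -103.4], [-68.9, -47.1], [64.0, -46.3], [64.4, -103.8]]
```

```bash
python3 -c "
from plant import robot
print(robot.sign_off())"
```

```text
the job is handed in; nothing more can be done
None
```

All four ear drops were swept into the trough and the blue cover pressed shut over them (at up to about 22 N). The job was handed in at about 28 s, and the arm was kept clear of the spool, tin, bead tube and tweezers, though I didn't re-measure them at the end.

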